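Open the closet safe with its override key

ROBOT

A 6-joint arm with a two-finger parallel gripper is mounted at the origin on the work surface. World frame = base frame: x ahead of the robot, y to its left, z up, the work surface at z = 0. Lengths are in m, angles in rad, forces in N, time in s.
With the tool pointing down it reaches from about 0.3 to 0.875 m from the base axis. Payload 6.4 kg.
Tool frame: the origin (TCP) lies between the finger pads; the fingertips stand 22 mm ahead of it and the grasp point (between the pads) lies 3 mm ahead of it (ctrl.tips_ahead is the distance from the TCP to the fingertips, in m); z points along the fingers, y is the direction in which the jaws open and shut (so a half turn about z gives the same grasp; the last joint's range is limited). The gripper opens to 85 mm and grips with 20 to 120 N. Pads are 22 mm wide; open, the fingers measure 114 mm over their backs; the gripper's body (76 mm by 85 mm) begins 54 mm behind the grasp point. The pads swing forward as they close: fully open they stand 13 mm farther back than shut.
Start: joints at [-1.523, 0.181, 1.607, -0, 1.354, -0.206], TCP at [0.144, -0.557, 0.229] pointing down, gripper open.
Joint ranges: [-2.99, 2.99], [-0.89, 2.07], [0.3, 2.58], [-1.14, 4.28], [0, 2.63], [-3.12, 3.12]. Speed limits (rad/s): [2.57, 2.57, 3.01, 3.14, 3.14, 3.14].

INTERFACE

Orientations are given as a unit quaternion [x, y, z, w].
In Python, from plant import ctrl gives the robot as it stands.
- The arm moves only by the shell command python3 -m handwheel 'ROWS' [FORCE]. ROWS is a JSON object of lists of equal length, an entry for each row: "offset": the shift along the tool's x, y, z in m, a list of three; "angular": the turn, a rotation vector about the tool's x, y, z in rad, a list of three; "hand": the finger opening in m, from 0 to 0.0854. In form: {"offset": [[x, y, z], ...], "angular": [[rx, ry, rz], ...], "hand": [hand, ...]}. A call has 1 to 8 rows; each row is the pose to reach, as a shift and turn from the pose commanded when the call began, along the tool's axes at that moment; what a row does not reach only later rows make up. A row lasts 1/8 s, in which the tool goes at most 62.5 mm and 10.7 degrees, less where a joint would pass 70% of its speed; a pose out of reach is approached as far as the arm can. A call with a gripper value outside its range is refused whole. The fingers move at their own pace and stop on an object; FORCE is the grip in N (left out, the last holds). Time passes only in rows, so rows that repeat a pose let the fingers close. It gives the time, the measured TCP pose, the force and the opening at its end, in the units of the state.
- ctrl.get_state(): the state, without advancing time (a new reading comes with each control period).
- ctrl.read_camera(name): name is "side" or "top"; returns a dict with "img" (384x512x3 uint8, red, green, blue), "fx", "fy", "cx", "cy" (pixels), "distortion" ([k1, k2, p1, p2, k3] as OpenCV has them; the pictures are not rectified), "rvec" (rotation vector, rad) and "tvec" (3), from world to camera coordinates, as OpenCV has them. Camera axes: x right, y down, z forward; pixel columns grow to the right and rows downward; lengths in m; the calibration is good to about 2 mm. A picture is of the moment at which its call begins. There is no depth.
- ctrl.close_job(): hands the job in, once; it reports no verdict.
The state is a dict: "time": time; "joints": joint angles; "joint_vel": joint speeds; "tau": joint torques, N m; "eef_pos": TCP position; "orientation": TCP orientation; "wrist_force": force on the tool from outside, world axes, zero at the start; "wrist_torque": the same for the moment, N m; "grip_width": opening from 0.0 (shut) to 1.0 (fully open).
Only numpy, scipy, OpenCV 4.12 (cv2) and the standard library are available. Lean on these libraries where they do the work, as an engineer would, in place of code of your own. Each camera call takes 0.05 s, during which the arm holds its last target. There are 200 camera calls.

TASK

The little safe's keypad battery is flat, so open it with its override key: pull the drawer of the wooden valet right out to its stop, take the red-headed key from its slot (leave the black-headed one where it is) and push it fully home in the safe's lock, where the sticky pins may want a little wiggle. Then turn it a quarter turn clockwise, as far as it goes, against its return spring, so that the lid lifts a crack. Finish still gripping the key and holding it turned, so that I can lift the lid, and leave the other things on the counter undisturbed.

Things in the scene. Friction and masses are not known exactly. Their poses are not given: they have to be found in the camera images.
- valet: dresser valet of brown wood, 220 deep (x) x 240 wide (y) mm, an open catch-all tray on top (floor 112, rim 120 mm up). Origin: centre of its underside. Fixed on the counter; the drawer front faces its own -x, from 14 to 100 mm high, its face 124 mm in front of the origin when shut. Drawer sides are lower than the key block
- drawer (a joint): the valet's drawer, m: 0 shut (as at the start), grows as it slides out along the valet's -x, stop at 0.120. About 2 N moves it; it stays where it is left
- drawer_handle (a point): middle of the drawer's steel bar handle, a horizontal round bar 100 mm long (along the point's y), 10 mm thick, 86 mm above the counter and 40 mm in front of the drawer face (free gap 35 mm, end posts 100 mm apart). Moves with the drawer; its x axis points into the valet, so the drawer pulls out along -x
- red_key: the safe's key: red plastic head 26 wide (own x) x 9 thick (y) x 30 mm tall; below it a steel blade 10 wide (x) x 4 thick (y) x 30 mm long, tip tapered. Origin: on its axis at the shoulder where head meets blade; z up, blade to head. Stands upright, blade down, in one of two slots of the key block, shoulder on the block's top, width along the drawer's travel. 30 g; works either way round
- key_block (a point): middle of the top of the dark wooden key block in the drawer, 54 mm above the counter, 62 mm behind the drawer's front face. Block 36 (point x, the drawer's travel) x 150 (y) x 34 mm; its two slots are 35 mm left and right of this point, each 1.6 mm wider than a key blade. Moves with the drawer; x points into the valet
- black_key: a like key with a black head, for something else, in the other slot of the block, 70 mm from the red one. Same origin and axes. Stays in its slot
- safe: grey steel top-opening safe, 260 deep (x) x 300 wide (y) x 110 mm high, fixed on the counter; origin: centre of its underside. A fixed black front panel, 80 mm deep (its -x edge), carries a keypad and the lock, 88 mm in front and 55 mm left (+y) of the origin; the lid lies behind the panel
- keyhole (a point): lock mouth: on the lock's axis at the top of its steel ring (34 mm across, 18 mm bore, 3 mm proud of the panel, top 113 mm above the counter). Keyway 3 mm lower in the brass cylinder: 11.6 (point x) x 5.6 mm (y), edges chamfered 1.5 mm, 30 mm deep. z up; turns with the cylinder. Fully home the key's shoulder rests on the ring: key origin at this point
- cylinder (a joint): lock cylinder, rad: 0 at rest (keyway along the safe's x), grows clockwise seen from above, stop at 1.571. A return spring turns it back (0.08 to 0.13 N m). Play in the keyway and give in the grip make it lag the hand by about 0.3 rad: turn on past a quarter to the stop. Sprung sticky pins, 9 to 21 mm down the keyway, give way to a 5 to 12 N push; rocking a few degrees helps
- lid_lip (a point): middle of the front edge of the safe's grey lid, on its top, 112 mm above the counter when shut. The lid is hinged at its far edge; the lock's cam lifts it in step with the cylinder, 12 mm at this edge at the stop
- perfume: amber glass perfume bottle, 44 mm across, 95 mm tall, on the counter; origin under its centre
- shoe_brush: dark wooden shoe brush, 160 x 52 x 40 mm, on the counter; origin under its centre
- polish_tin: flat blue shoe polish tin, 72 mm across, 26 mm high, on the counter; origin under its centre
- ring_box: blue ring box, 52 x 52 x 41 mm, on the counter; origin under its centre
- dish: white ceramic trinket dish, 80 mm across, 28 mm high, on the counter; origin under its centre
- glasses_case: brown glasses case, 66 x 150 x 30 mm, in the tray on top of the valet; origin under its centre

How it is judged:
By the outcome, as a careful person would: the job done as asked, in the order asked, and still so for the second after the job is handed in, while the arm keeps its last pose, push and grip.
It also fails if it takes over 61 s, if anything falls off the work surface, if the arm or the gripper's body presses on something with over 40 N, if the wrist force passes 120 N, or if a joint passes its speed limit or range.

## Working session

There is one attempt and no reset: what is moved stays moved. The work goes in short steps, Python scripts to look and compute and a shell command to move; the robot and the scene stay as the last step left them, time stands still between calls to the robot, and variables do not carry over. Pictures are saved under pics/ and viewed, about 8 in all and at most 12, crops included, and the job is handed in when it is done.

```bash
ls; mkdir -p pics; cat > h.py <<'E'
import numpy as np, cv2
from plant import ctrl
from scipy.spatial.transform import Rotation as R
def cam(n):
    c=ctrl.read_camera(n); c['K']=np.array([[c['fx'],0,c['cx']],[0,c['fy'],c['cy']],[0,0,1.]]); c['d']=np.array(c['distortion']); return c
def ray(c,uv):
    p=cv2.undistortPoints(np.array([[uv]],float),c['K'],c['d'])[0,0]
    M=cv2.Rodrigues(np.array(c['rvec'],float))[0]; t=np.array(c['tvec'],float).ravel()
    return -M.T@t, M.T@np.array([p[0],p[1],1])
def onz(c,uv,z):
    o,d=ray(c,uv); return o+d*(z-o[2])/d[2]
def two(c1,u1,c2,u2):
    o1,d1=ray(c1,u1);o2,d2=ray(c2,u2)
    s=np.linalg.lstsq(np.c_[d1,-d2],o2-o1,rcond=None)[0]
    a,b=o1+s[0]*d1,o2+s[1]*d2; return (a+b)/2,np.linalg.norm(a-b)
def proj(c,P): return cv2.projectPoints(np.array([P],float),np.array(c['rvec'],float),np.array(c['tvec'],float),c['K'],c['d'])[0].ravel()
def save(c,n,crop=None,k=1):
    i=cv2.cvtColor(c['img'],cv2.COLOR_RGB2BGR)
    if crop: x0,y0,x1,y1=crop; i=i[y0:y1,x0:x1]
    cv2.imwrite('pics/'+n,cv2.resize(i,None,fx=k,fy=k,interpolation=cv2.INTER_CUBIC))
def blobs(c,m,n=4,amin=15):
    k,l,s,ce=cv2.connectedComponentsWithStats(m.astype(np.uint8)); 
    o=sorted(range(1,k),key=lambda i:-s[i,4])[:n]
    return [(ce[i].round(1).tolist(),s[i].tolist()) for i in o if s[i,4]>=amin]
E
python3 - <<'E'
from h import *
for n in('top','side'):
    c=cam(n); save(c,n+'0.png'); print(n,ray(c,(256,192)))
print(ctrl.get_state(), ctrl.tips_ahead)
E
```

```text
pics
top (array([0.42603717, 0.0242482 , 1.38217961]), array([ 0.06780159, -0.03214617, -0.99721145]))
side (array([-0.0052078 ,  0.75170164,  1.14161296]), array([ 0.37880172, -0.54072761, -0.751093  ]))
{'time': 0.1, 'joints': array([-1.52330975e+00,  1.81471574e-01,  1.60789142e+00,  9.56324942e-06,
        1.35381177e+00, -2.06281649e-01]), 'joint_vel': array([-8.92792473e-04,  2.69932655e-04, -2.67254622e-03,  2.31416764e-05,
        3.45651228e-04, -6.91778853e-04]), 'tau': array([ 3.64775406e-04, -4.45875156e+01, -3.52239776e+01, -1.36488188e-04,
        4.13691232e-03,  9.99898617e-06]), 'eef_pos': array([ 0.14436175, -0.55607174,  0.22817955]), 'orientation': array([ 9.91960826e-01,  1.26542857e-01,  6.73960340e-05, -7.88195215e-04]), 'wrist_force': array([0.60875257, 0.04362974, 0.15837602]), 'wrist_torque': array([ 0.00098893, -0.02901793,  0.01242464]), 'grip_width': 1.0016720629336913} 0.022
```

View pics/top0.png

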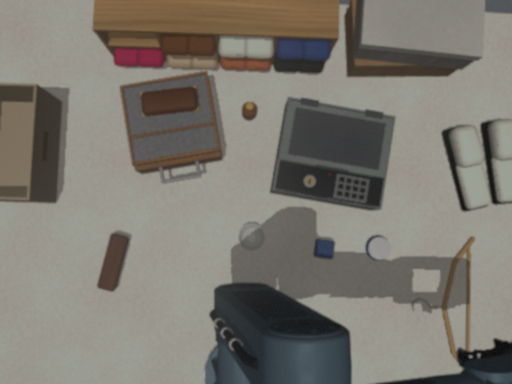

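View pics/side0.png

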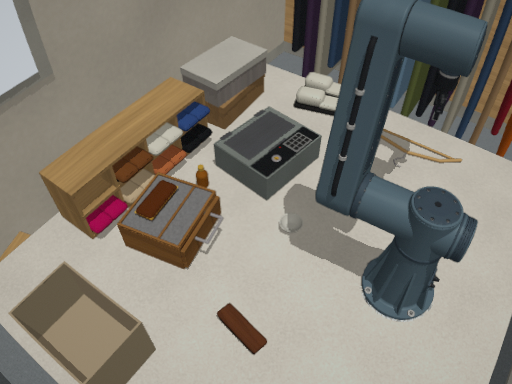

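Top view: valet at about (172,122) with its bar handle at (183,175); lock ring at (309,181); perfume (249,110), dish (251,235), ring box (324,248), tin (378,247), brush (114,262). In the side view the handle is at (210,233) and the lock at (277,158). I'll zoom in on those.

```bash
python3 - <<'E'
from h import *
a,b=cam('top'),cam('side')
def cr(c,x0,y0,w,h,k): 
    return cv2.resize(cv2.cvtColor(c['img'],cv2.COLOR_RGB2BGR)[y0:y0+h,x0:x0+w],None,fx=k,fy=k,interpolation=cv2.INTER_CUBIC)
o=np.vstack([np.hstack([cr(a,150,150,66,50,6),cr(b,180,200,66,50,6)]),np.hstack([cr(a,280,155,66,50,6),cr(b,250,135,66,50,6)])])
cv2.imwrite('pics/z1.png',o)
E
```

```text
(no output)
```

View pics/z1.png

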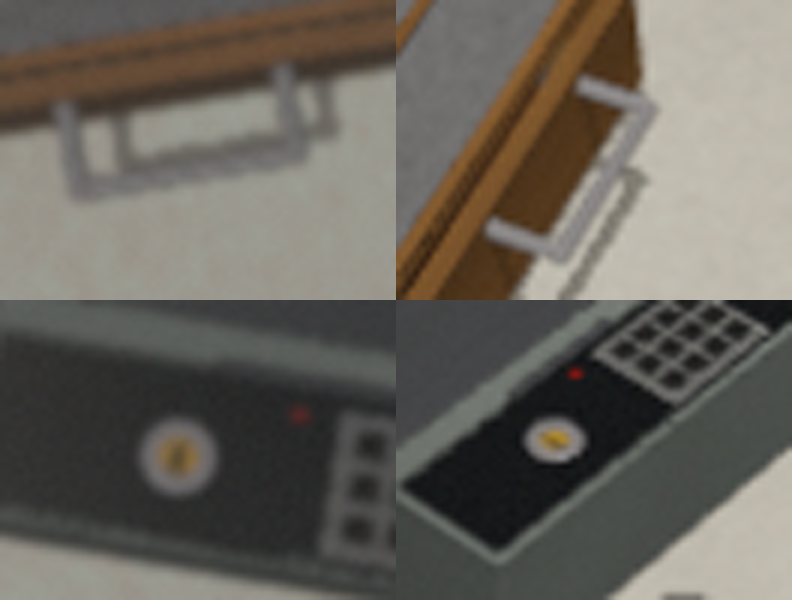

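The crops give the handle bar's ends at about top (163.2,180.9)/(199.2,174.9) and side (221.9,217.3)/(206.6,241.6). The lock centre is at top (309.2,180.8), side (276.1,157.9).

```bash
python3 - <<'E'
from h import *
a,b=cam('top'),cam('side')
L,e1=two(a,(163.2,180.9),b,(206.6,241.6)); Rr,e2=two(a,(199.2,174.9),b,(221.9,217.3))
print('handle L,R',L,e1,Rr,e2,'mid',(L+Rr)/2); d=L-Rr; print('len',np.linalg.norm(d),'yaw',np.degrees(np.arctan2(-d[0],d[1])))
for u in((163.2,180.9),(199.2,174.9)): print('plane',onz(a,u,.086))
K,e=two(a,(309.2,180.8),b,(276.1,157.9)); print('lock',K,e,onz(a,(309.2,180.8),.113),onz(b,(276.1,157.9),.113))
# safe/valet outlines in top
hsv=cv2.cvtColor(a['img'],cv2.COLOR_RGB2HSV)
for nm,seed,z in(('safe',(330,130),.112),('valet',(170,130),.12)):
    g=cv2.GaussianBlur(a['img'],(3,3),0).astype(int)
    m=(g.sum(2)<(360)).astype(np.uint8)
    x0,y0,x1,y1=(262,90,402,216) if nm=='safe' else(112,64,232,176)
    t=np.zeros_like(m);t[y0:y1,x0:x1]=m[y0:y1,x0:x1]
    t=cv2.morphologyEx(t,cv2.MORPH_OPEN,np.ones((9,9)))
    c=max(cv2.findContours(t,0,1)[0],key=cv2.contourArea)
    r=cv2.minAreaRect(c);bx=cv2.boxPoints(r)
    P=np.array([onz(a,u,z) for u in bx]);print(nm,bx.round(1).tolist());print(P.round(4).tolist());
    for i in range(4):
        d=P[(i+1)%4]-P[i];print(np.linalg.norm(d).round(3),np.degrees(np.arctan2(d[1],d[0])).round(2))
for n,u,z in(('perf',(249,110),.09),('dish',(251,235),.028),('box',(324,248),.041),('tin',(378,247),.026),('brush',(114,262),.04)): print(n,onz(a,u,z).round(3))
E
```

```text
handle L,R [0.53760386 0.23696994 0.08317389] 0.0009946758535066354 [0.55609579 0.13871149 0.08501523] 0.0007692289574367237 mid [0.54684982 0.18784072 0.08409456]
len 0.10000032021025738 yaw 10.658223322387311
plane [0.53694517 0.23622481 0.086     ]
plane [0.5563225  0.13883525 0.086     ]
lock [ 0.54691788 -0.15921786  0.11060995] 0.00012814051519462844 [ 0.54674566 -0.15884037  0.113     ] [ 0.54558276 -0.15713845  0.113     ]
safe [[268.6000061035156, 192.6999969482422], [286.1000061035156, 93.9000015258789], [397.5, 113.69999694824219], [380.0, 212.5]]
[[0.5116, -0.0505, 0.112], [0.7825, -0.0915, 0.112], [0.7391, -0.3991, 0.112], [0.467, -0.3525, 0.112]]
0.274 -8.61
0.311 -98.03
0.276 170.28
0.305 81.61
valet [[118.0999984741211, 84.80000305175781], [212.5, 69.0999984741211], [227.8000030517578, 160.5], [133.39999389648438, 176.3000030517578]]
[[0.7903, 0.3632, 0.12], [0.8419, 0.1105, 0.12], [0.5937, 0.0612, 0.12], [0.544, 0.3103, 0.12]]
0.258 -78.46
0.253 -168.77
0.254 101.28
0.252 12.13
perf [0.74  0.008 0.09 ]
dish [ 0.396 -0.009  0.028]
box [ 0.365 -0.215  0.041]
tin [ 0.371 -0.374  0.026]
brush [0.31  0.372 0.04 ]
```

```bash
cat > go.py <<'E'
import sys; from h import *
x,y,z,yaw=map(float,sys.argv[1:5]); s=ctrl.get_state(); q=R.from_quat(s['orientation'])
T=R.from_euler('z',yaw,degrees=True)*R.from_euler('x',180,degrees=True)
print('offset',q.inv().apply(np.array([x,y,z])-s['eef_pos']).round(4).tolist(),'ang',(q.inv()*T).as_rotvec().round(4).tolist(),'t',s['time'],'pos',s['eef_pos'].round(4),'F',np.round(s['wrist_force'],1))
E
python3 go.py .547 .188 .2 101.2
```

```text
offset [0.5766, -0.6194, 0.0291] ang [-0.0004, -0.0006, -1.5125] t 0.3 pos [ 0.1444 -0.5564  0.2287] F [-0.2  0.6  1. ]
```

```bash
python3 -m handwheel '{"offset":[[0.288,-0.31,0],[0.288,-0.31,0],[0.288,-0.31,0],[0.288,-0.31,0],[0.577,-0.619,0],[0.577,-0.619,0.029],[0.577,-0.619,0.029],[0.577,-0.619,0.029]],"angular":[[0,0,-0.18],[0,0,-0.36],[0,0,-0.54],[0,0,-0.72],[0,0,-0.9],[0,0,-1.08],[0,0,-1.26],[0,0,-1.44]],"hand":[0.03,0.03,0.03,0.03,0.03,0.03,0.03,0.03]}'; python3 go.py .547 .188 .2 101.2
```

```text
time: 1.3
eef_pos: [0.383, -0.1154, 0.2192]
orientation: [0.66, 0.751, 0.0, 0.001]
wrist_force: [1.9, -0.8, 0.2]
grip_width: 0.346
offset [0.2799, 0.2015, 0.0191] ang [0.0013, 0.0012, -0.067] t 1.3 pos [ 0.383  -0.1154  0.2192] F [ 1.9 -0.8  0.2]
```

```bash
python3 -m handwheel '{"offset":[[0.28,0.2,0.019],[0.28,0.2,0.019],[0.28,0.2,0.019],[0.28,0.2,0.019],[0.28,0.2,0.019],[0.28,0.2,0.019],[0.28,0.2,0.019],[0.28,0.2,0.019]],"angular":[[0,0,-0.067],[0,0,-0.067],[0,0,-0.067],[0,0,-0.067],[0,0,-0.067],[0,0,-0.067],[0,0,-0.067],[0,0,-0.067]],"hand":[0.03,0.03,0.03,0.03,0.03,0.03,0.03,0.03]}'; python3 go.py .5465 .188 .088 101.2
```

```text
time: 2.3
eef_pos: [0.5459, 0.1848, 0.1995]
orientation: [0.637, 0.771, -0.0, -0.0]
wrist_force: [-0.1, -0.1, 1.0]
grip_width: 0.349
offset [0.003, 0.0013, 0.1115] ang [-0.001, 0.0003, -0.0053] t 2.3 pos [0.5459 0.1848 0.1995] F [-0.1 -0.1  1. ]
```

```bash
python3 -m handwheel '{"offset":[[0.003,0.001,0.06],[0.003,0.001,0.111],[0.003,0.001,0.111],[0.003,0.001,0.111],[0.003,0.001,0.111],[0.003,0.001,0.111]],"angular":[[0,0,0],[0,0,0],[0,0,0],[0,0,0],[0,0,0],[0,0,0]],"hand":[0.03,0.03,0.03,0.0,0.0,0.0]}' 30; python3 go.py .429 .165 .088 101.2
```

```text
time: 3.05
eef_pos: [0.5482, 0.1886, 0.091]
orientation: [0.637, 0.771, 0.001, 0.001]
wrist_force: [0.1, -0.4, 0.2]
grip_width: 0.0
offset [-0.0006, -0.1215, 0.0025] ang [0.0036, 0.0003, -0.0055] t 3.05 pos [0.5482 0.1886 0.091 ] F [ 0.1 -0.4  0.2]
```

The gripper shut completely, so it isn't holding the bar. I'll look.

```bash
python3 - <<'E'
from h import *
c=cam('side'); print(proj(c,(.548,.1886,.069)),proj(c,(.547,.188,.086)), ctrl.get_state()['grip_width'],ctrl.get_state()['eef_pos'])
save(c,'s1.png',(150,120,310,240),5)
E
```

```text
[214.36753765 232.08261071] [214.30305971 228.845724  ] -0.002199020612855397 [0.54779439 0.18861044 0.09050761]
```

View pics/s1.png

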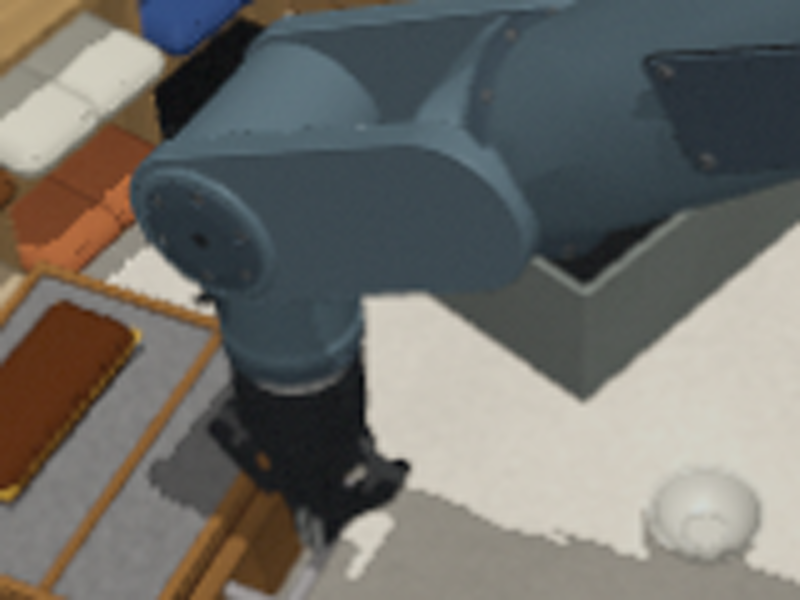

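Fingers are at the bar (crop bottom, about (310,560)), but I can't tell which side of it they closed on. If they're behind it they will still hook it, so I'll try a short pull and watch the force.

```bash
python3 -m handwheel '{"offset":[[0,-0.015,0],[0,-0.03,0],[0,-0.03,0]],"angular":[[0,0,0],[0,0,0],[0,0,0]],"hand":[0,0,0]}'; python3 - <<'E'
from h import *
c=cam('side'); s=ctrl.get_state(); p=s['eef_pos'];print(p,s['grip_width'],proj(c,p-[0,0,.022]))
save(c,'s2.png',(160,180,270,270),7)
E
```

```text
time: 3.48
eef_pos: [0.5168, 0.1829, 0.0892]
orientation: [0.637, 0.771, 0.0, 0.0]
wrist_force: [-0.1, 0.1, -0.0]
grip_width: -0.002
[0.51766164 0.18293714 0.08942672] -0.00033522473708856484 [223.26307851 235.69897328]
```

View pics/s2.png

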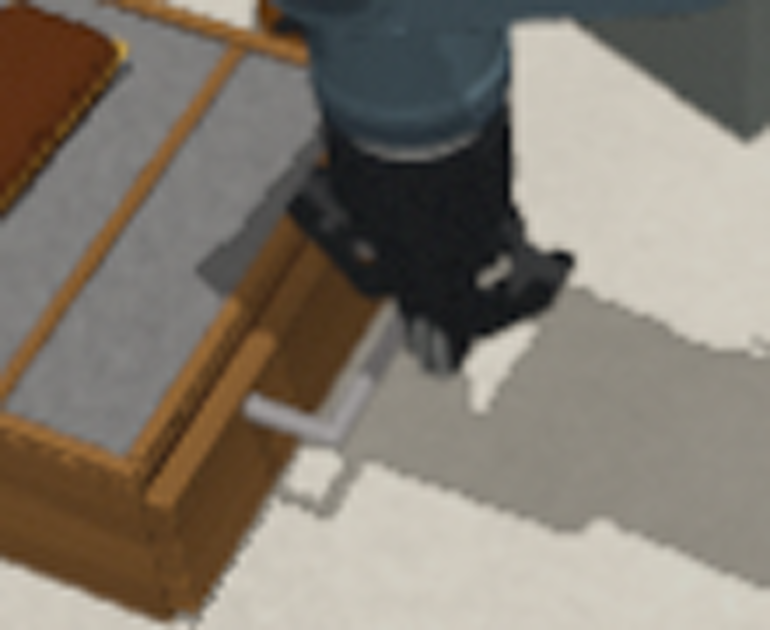

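The fingers stand free in front of the bar (tips at crop (440,370)), and the drawer has moved only about 5 mm. The visible tips are roughly 10 mm higher than computed, so they rolled over the bar. I'll go again, about 18 mm deeper.

```bash
python3 go.py .543 .187 .130 101.2;  python3 -m handwheel '{"offset":[[0,0,-0.05],[0,0,-0.05],[0,0.026,-0.05],[0,0.026,-0.05],[0,0.026,-0.02],[0,0.026,0.017],[0,0.026,0.017],[0,0.026,0.017]],"angular":[[0,0,0],[0,0,0],[0,0,0],[0,0,0],[0,0,0],[0,0,0],[0,0,0],[0,0,0]],"hand":[0.03,0.03,0.03,0.03,0.03,0.03,0.03,0.03]}'; python3 -m handwheel '{"offset":[[0,0,0],[0,0,0],[0,0,0]],"angular":[[0,0,0],[0,0,0],[0,0,0]],"hand":[0,0,0]}'
```

```text
offset [-0.0008, 0.0257, -0.0405] ang [0.0011, 0.0001, -0.0053] t 3.525 pos [0.5177 0.1829 0.0894] F [-0.1  0.1  0.6]
time: 4.53
eef_pos: [0.5431, 0.1878, 0.0726]
orientation: [0.637, 0.771, 0.0, 0.0]
wrist_force: [-0.7, 0.2, 0.1]
grip_width: 0.348
time: 4.9
eef_pos: [0.5442, 0.1879, 0.0737]
orientation: [0.637, 0.771, 0.001, 0.001]
wrist_force: [-0.5, 0.9, 6.3]
grip_width: 0.103
```

The bar is gripped now. Pulling out.

```bash
python3 -m handwheel '{"offset":[[0,-0.02,0],[0,-0.045,0],[0,-0.07,0],[0,-0.095,0],[0,-0.11,0],[0,-0.118,0],[0,-0.122,0],[0,-0.122,0]],"angular":[[0,0,0],[0,0,0],[0,0,0],[0,0,0],[0,0,0],[0,0,0],[0,0,0],[0,0,0]],"hand":[0,0,0,0,0,0,0,0]}'; python3 go.py .5 .2 .25 191
```

```text
time: 5.9
eef_pos: [0.4275, 0.1638, 0.0737]
orientation: [0.637, 0.771, 0.003, 0.004]
wrist_force: [11.0, -5.3, -3.5]
grip_width: 0.096
offset [0.0213, 0.0798, -0.1755] ang [0.0054, 0.01, -1.5727] t 5.9 pos [0.4275 0.1638 0.0737] F [11.  -5.3 -3.5]
```

```bash
python3 -m handwheel '{"offset":[[0,0.001,0],[0,0.001,0],[0,0.001,-0.05],[0,0.001,-0.11],[-0.03,-0.02,-0.17],[-0.09,-0.05,-0.18],[-0.15,-0.068,-0.18],[-0.2,-0.068,-0.18]],"angular":[[0,0,0],[0,0,0],[0,0,0],[0,0,-0.18],[0,0,-0.36],[0,0,-0.54],[0,0,-0.72],[0,0,-0.9]],"hand":[0.03,0.03,0.03,0.03,0.03,0.03,0.03,0.03]}'; python3 - <<'E'
from h import *
a,b=cam('top'),cam('side')
def cr(c,x0,y0,w,h,k): 
    return cv2.resize(cv2.cvtColor(c['img'],cv2.COLOR_RGB2BGR)[y0:y0+h,x0:x0+w],None,fx=k,fy=k,interpolation=cv2.INTER_CUBIC)
cv2.imwrite('pics/z2.png',np.hstack([cr(a,140,140,80,100,5),cr(b,170,190,80,100,5)]))
for n,c,x0,y0 in(('top',a,140,140),('side',b,170,190)):
    h=cv2.cvtColor(c['img'],cv2.COLOR_RGB2HSV)[y0:y0+100,x0:x0+80].astype(int)
    m=((h[...,0]<5)|(h[...,0]>172))&(h[...,1]>150)&(h[...,2]>70)
    print(n,[(np.add(u,(x0,y0)).tolist(),s) for u,s in blobs(c,m,4,3)])
E
```

```text
time: 6.9
eef_pos: [0.3927, -0.0135, 0.2516]
orientation: [0.28, 0.96, 0.0, 0.001]
wrist_force: [0.7, 0.1, 0.1]
grip_width: 0.354
top [([169.4, 186.8], [28, 44, 4, 7, 18])]
side [([215.2, 243.2], [42, 50, 8, 8, 48])]
```

View pics/z2.png

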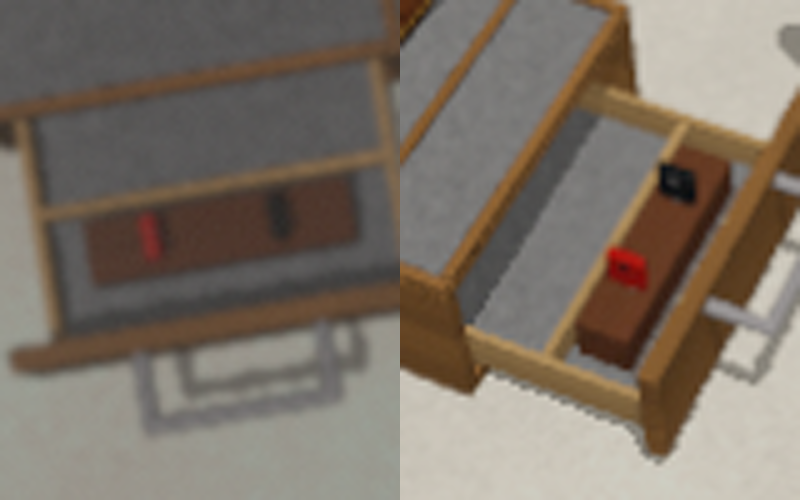

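The drawer is out. The red key is on the left (+y) side, at top (169.4,186.8) and side (215.2,243.2); the black one is at top (196,183).

```bash
python3 - <<'E'
from h import *
a,b=cam('top'),cam('side')
print(two(a,(169.4,186.8),b,(215.2,243.2)),onz(a,(169.4,186.8),.08),onz(b,(215.2,243.2),.069))
def ip(x,y,x0,y0): return ((x+.5)/5-.5+x0,(y+.5)/5-.5+y0)
# handle corners now
print('handle',onz(a,ip(150,425,140,140),.086),onz(a,ip(333,393,140,140),.086))
# drawer side / block long edges yaw
L=onz(a,ip(98,285,140,140),.05);Q=onz(a,ip(357,240,140,140),.05);d=L-Q;print('block front edge yaw',np.degrees(np.arctan2(-d[0],d[1])))
# block top corners
for u in((85,215),(355,178),(357,238),(97,283)): print(onz(a,ip(*u,140,140),.054).round(4))
k=onz(a,ip(279,215,140,140),.08);print('black',k)
E
python3 go.py .522 .218 .16 191
```

```text
(array([0.52141548, 0.22050779, 0.06882215]), np.float64(0.002802131266050636)) [0.52177408 0.21961189 0.08      ] [0.5200654 0.219943  0.069    ]
handle [0.41869478 0.21415984 0.086     ] [0.43888564 0.1157022  0.086     ]
block front edge yaw 11.60933043164533
[0.5344 0.2597 0.054 ]
[0.5597 0.1098 0.054 ]
[0.526  0.1075 0.054 ]
[0.4966 0.2514 0.054 ]
black [0.53543021 0.1490004  0.08      ]
offset [0.0182, 0.2638, 0.0911] ang [0.0006, -0.0008, -0.7704] t 7.1 pos [ 0.3931 -0.0129  0.251 ] F [-0.3  0.1  0.3]
```

```bash
python3 -m handwheel '{"offset":[[0.005,0.055,0.02],[0.009,0.11,0.04],[0.012,0.16,0.06],[0.016,0.21,0.08],[0.018,0.255,0.091],[0.018,0.2645,0.091],[0.018,0.2645,0.091],[0.018,0.2645,0.091]],"angular":[[0,0,-0.17],[0,0,-0.34],[0,0,-0.51],[0,0,-0.68],[0,0,-0.77],[0,0,-0.77],[0,0,-0.77],[0,0,-0.77]],"hand":[0.04,0.04,0.04,0.04,0.04,0.04,0.04,0.04]}'; python3 go.py .521 .2195 .079 191; python3 - <<'E'
from h import *
a=cam('side');p=ctrl.get_state()['eef_pos'];print(proj(a,p-[0,0,.022]))
save(a,'g1.png',(180,190,260,250),8)
E
```

```text
time: 8.1
eef_pos: [0.5214, 0.2191, 0.1605]
orientation: [-0.097, 0.995, -0.0, -0.0]
wrist_force: [0.5, 0.1, 0.9]
grip_width: 0.465
offset [0.0003, 0.0005, 0.0815] ang [-0.0002, -0.0001, 0.0032] t 8.1 pos [0.5214 0.2191 0.1605] F [0.5 0.1 0.9]
[213.1739193 229.1203426]
```

View pics/g1.png

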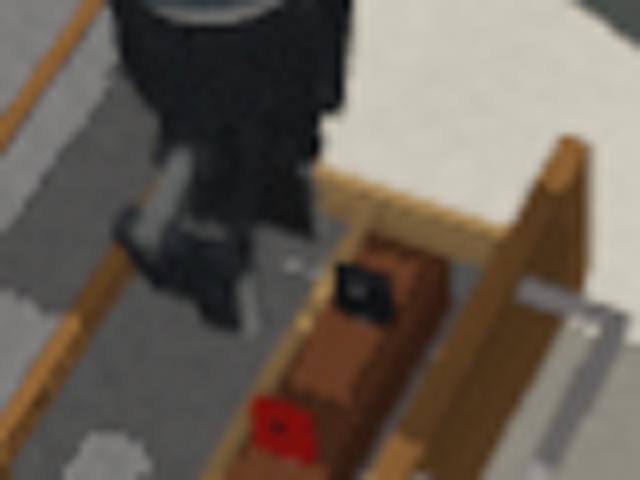

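The hand is above the red key, with tips at about crop (270,285) against 312 computed, so they stand a little higher than nominal. TCP 0.079 grips safely either way.

```bash
python3 -m handwheel '{"offset":[[0,0.0005,0.05],[0,0.0005,0.0815],[0,0.0005,0.0815],[0,0.0005,0.0815],[0,0.0005,0.0815],[0,0.0005,0.0815],[0,0.0005,0.0815],[0,0.0005,0.0815]],"angular":[[0,0,0],[0,0,0],[0,0,0],[0,0,0],[0,0,0],[0,0,0],[0,0,0],[0,0,0]],"hand":[0.04,0.04,0.04,0,0,0,0,0]}' 60;python3 - <<'E'
from h import *
a=cam('side');s=ctrl.get_state();p=s['eef_pos'];print(p,s['grip_width'],proj(a,p-[0,0,.022]))
save(a,'g2.png',(180,190,260,250),8)
E
```

```text
time: 9.15
eef_pos: [0.5235, 0.2201, 0.0808]
orientation: [-0.098, 0.995, 0.0, 0.002]
wrist_force: [-1.1, 0.5, 7.1]
grip_width: 0.046
[0.523471   0.22013723 0.08080111] 0.04680897204962255 [214.54911262 244.6100718 ]
```

View pics/g2.png

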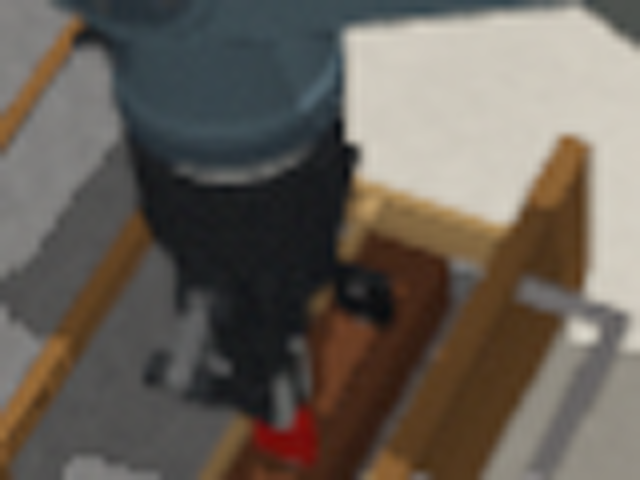

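The pads hold only the top few millimetres of the head (opening 4 mm, and most of the red is visible below). The tips really do stand higher than stated, so I'll reopen and go lower while watching the force.

```bash
python3 -m handwheel '{"offset":[[0,0,0],[0,0,0],[0,0,0.006],[0,0,0.012],[0,0,0.012]],"angular":[[0,0,0],[0,0,0],[0,0,0],[0,0,0],[0,0,0]],"hand":[0.03,0.03,0.03,0.03,0.03]}';python3 -m handwheel '{"offset":[[0,0,0.002],[0,0,0.004],[0,0,0.004]],"angular":[[0,0,0],[0,0,0],[0,0,0]],"hand":[0.03,0.03,0.03]}'; python3 - <<'E'
from h import *
for n,c in(('top',cam('top')),('side',cam('side'))):
    h=cv2.cvtColor(c['img'],cv2.COLOR_RGB2HSV)[140:290,140:260].astype(int)
    m=((h[...,0]<5)|(h[...,0]>172))&(h[...,1]>150)&(h[...,2]>70)
    print(n,[(np.add(u,(140,140)).tolist(),s) for u,s in blobs(c,m,3,3)])
E
```

```text
time: 9.82
eef_pos: [0.5211, 0.2196, 0.0656]
orientation: [-0.098, 0.995, -0.0, -0.001]
wrist_force: [0.4, -0.5, 0.2]
grip_width: 0.349
time: 10.2
eef_pos: [0.5218, 0.2197, 0.0625]
orientation: [-0.098, 0.995, 0.0, -0.0]
wrist_force: [-0.1, -0.4, -0.2]
grip_width: 0.352
top []
side [([216.8, 243.7], [75, 100, 5, 8, 26])]
```

```bash
python3 -m handwheel '{"offset":[[0,0,0],[0,0,0],[0,0,0],[0,0,0]],"angular":[[0,0,0],[0,0,0],[0,0,0],[0,0,0]],"hand":[0,0,0,0]}' 80; python3 - <<'E'
from h import *
a=cam('side')
save(a,'g3.png',(180,190,260,250),8)
E
```

```text
time: 10.8
eef_pos: [0.5221, 0.2198, 0.0629]
orientation: [-0.098, 0.995, 0.0, 0.0]
wrist_force: [0.1, 0.0, 2.5]
grip_width: 0.086
```

View pics/g3.png

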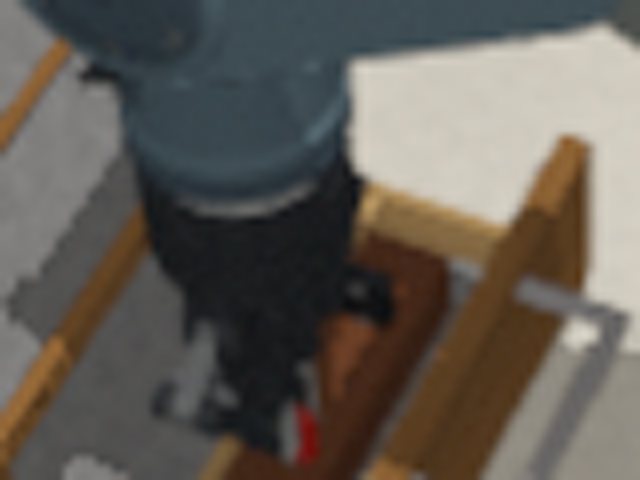

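The grip is good now: the pads cover the head with tips just above the block. I'll lift while refining the safe's yaw from the first pictures.

```bash
python3 -m handwheel '{"offset":[[0,0,-0.01],[0,0,-0.03],[0,0,-0.06],[0,0,-0.1],[0,0,-0.14],[0,0,-0.14]],"angular":[[0,0,0],[0,0,0],[0,0,0],[0,0,0],[0,0,0],[0,0,0]],"hand":[0,0,0,0,0,0]}'; python3 - <<'E'
from h import *
for n in('top','side'):
    c=cam(n); i=cv2.imread(f'pics/{n}0.png'); g=i.max(2)
    x0,y0,x1,y1=(270,155,392,212) if n=='top' else (240,125,322,182)
    t=np.zeros_like(g); t[y0:y1,x0:x1]=g[y0:y1,x0:x1]<(52 if n=='top' else 40)
    t=cv2.morphologyEx(t,cv2.MORPH_CLOSE,np.ones((15,15)))
    ct=max(cv2.findContours(t,0,1)[0],key=cv2.contourArea)
    P=np.array([onz(c,u,.11)[:2] for u in ct[:,0]],np.float32)
    r=cv2.minAreaRect(P); bx=cv2.boxPoints(r); print(n,cv2.contourArea(ct),r,bx.round(4).tolist())
    b=sum([[ (x,y)] for x,y in bx.tolist()],[])
    y=(i[...,2].astype(int)-i[...,0]>40)&(i[...,1].astype(int)-i[...,0]>15)
    print([b for b in blobs(c,y,30,2) if abs(b[0][0]-(309 if n=='top' else 277))<8 and abs(b[0][1]-(181 if n=='top' else 158))<8])
p=ctrl.get_state(); print(p['eef_pos'],p['grip_width'])
for n,c in(('top',cam('top')),('side',cam('side'))):
    h=cv2.cvtColor(c['img'],cv2.COLOR_RGB2HSV)[120:290,140:260].astype(int)
    m=((h[...,0]<5)|(h[...,0]>172))&(h[...,1]>150)&(h[...,2]>70)
    print(n,[(np.add(u,(140,120)).tolist(),s) for u,s in blobs(c,m,3,3)], proj(c,p['eef_pos']-[0,0,.009]))
    if n=='side': save(c,'k1.png',(180,160,280,235),8)
E
```

```text
time: 11.6
eef_pos: [0.5242, 0.2203, 0.2072]
orientation: [-0.098, 0.995, 0.0, 0.004]
wrist_force: [0.5, 0.7, -0.2]
grip_width: 0.083
top 2526.5 ((0.5413440465927124, -0.21543928980827332), (0.2795964479446411, 0.07747235894203186), 81.87749481201172) [[0.4832000136375427, -0.3483999967575073], [0.5598999857902527, -0.35929998755455017], [0.599399983882904, -0.08250000327825546], [0.5227000117301941, -0.07159999758005142]]
[([309.5, 180.6], [307, 178, 6, 6, 25])]
side 985.0 ((0.5414227843284607, -0.21377131342887878), (0.2819324731826782, 0.07298006862401962), 81.55213928222656) [[0.4846000075340271, -0.34779998660087585], [0.5568000078201294, -0.358599990606308], [0.5982000231742859, -0.07970000058412552], [0.5260000228881836, -0.0689999982714653]]
[([276.0, 157.8], [274, 157, 5, 3, 13])]
[0.52180145 0.21973755 0.20301491] 0.08157764349405296
top [] [162.63190189 183.23882835]
side [([214.5, 215.7], [74, 92, 2, 8, 15])] [211.29406067 217.6317275 ]
```

View pics/k1.png

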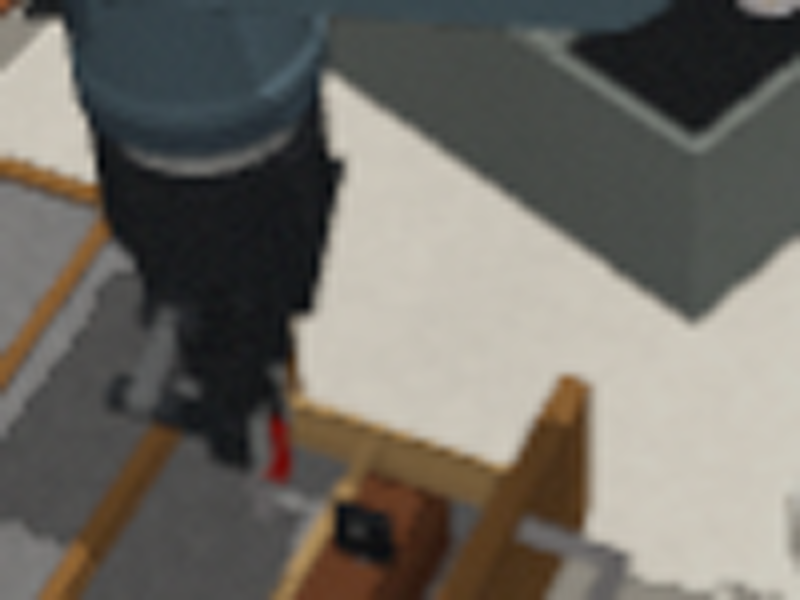

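The key is up, with the red strip at about side (214.5,215.7). The black key is still in its slot. I'll check whether the key stayed upright by comparing the strip's offset from the TCP before and after the lift.

```bash
python3 - <<'E'
from h import *
c=cam('side')
h=cv2.cvtColor(cv2.imread('pics/g3.png'),cv2.COLOR_BGR2HSV).astype(int)
f=lambda h:((h[...,0]<5)|(h[...,0]>172))&(h[...,1]>150)&(h[...,2]>70)
print('g3',[(np.array(u)/8+[180,190],np.array(s)/8) for u,s in blobs(c,f(h),2,60)],proj(c,[.5221,.2198,.0629]))
h=cv2.cvtColor(cv2.imread('pics/k1.png'),cv2.COLOR_BGR2HSV).astype(int)
print('k1',[(np.array(u)/8+[180,160],np.array(s)/8) for u,s in blobs(c,f(h),2,60)],proj(c,[.5218,.2197,.203]))
# steel blade pixels: raw neighbourhood below head
q=proj(c,[.5218,.2197,.203-.009-.025]);print(q)
i=c['img'][214:232,204:222].astype(int); print(i.sum(2)//3)
E
python3 go.py .5465 -.1585 .2 171.7
```

```text
g3 [(array([218.475 , 244.6875]), array([ 37.25 ,  51.   ,   2.625,   7.125, 105.125]))] [214.86261547 243.98836385]
k1 [(array([214.9625, 216.2375]), array([ 33.75 ,  52.375,   2.5  ,   7.625, 109.125]))] [211.0318741  215.65115935]
[212.04253489 222.99650395]
[[ 50  42  28  25  25  26  22  66  91  76  51  55  70  82  85  87  88  89]
 [ 77  62  34  25  25  23  24  62  88  77  52  46  68  82  83  84  83  83]
 [ 78  71  45  24  25  26  26  54  83  81  59  42  66  79  79  81  83  83]
 [ 77  73  58  39  29  25  25  54  85  80  53  42  66  77  78  78  79  81]
 [ 76  77  75  65  55  48  41  62  88  78  47  45  66  76  77  80  78  78]
 [ 79  77  78  77  78  74  70  81  87  74  48  47  69  78  79  78  77  77]
 [ 80  79  78  76  76  75  83  88  85  81  72  70  73  78  78  80  78  85]
 [ 76  78  78  77  76  75  77  86  92  96  99 100 100  91  79  79  82  95]
 [ 77  78  75  77  76  76  75  83  91  94 105 116 125 115  99 100 100  88]
 [ 76  77  75  75  74  74  77  84  93  92  88  90 110 110 117 123 119  87]
 [ 77  77  76  74  73  72  75  83  89  91  84  72  74  85 108 128 126  89]
 [ 77  76  77  77  74  74  77  79  81  83  78  76  74  99 122 132 131  90]
 [ 77  78  78  78  76  76  77  79  76  77  78  77  85 109 130 134 123  80]
 [ 80  80  79  77  76  76  75  78  77  79  79  78  99 123 134 130 101  55]
 [ 80  81  78  76  76  76  76  78  77  78  77  79  99 128 133 118  82  54]
 [ 79  78  77  76  76  75  78  79  80  78  76  77 106 134 127  97  67  63]
 [ 77  76  75  76  75  76  77  78  79  79  76  79 111 133 113  73  64  63]
 [ 77  77  76  76  77  78  77  77  77  78  79  84 110 121  88  67  64  62]]
offset [0.0484, -0.3758, 0.0013] ang [-0.0005, -0.0028, 0.3407] t 11.85 pos [0.5209 0.2195 0.2011] F [-1.  -0.5  0.4]
```

The strip offset is unchanged to 0.3 px, and a faint vertical blade shows below, so the key is upright. Safe yaw is about -8.3°. Moving above the lock.

```bash
python3 -m handwheel '{"offset":[[0.006,-0.045,0],[0.013,-0.1,0],[0.02,-0.155,0],[0.027,-0.21,0],[0.034,-0.265,0],[0.041,-0.32,0],[0.048,-0.365,0],[0.0484,-0.3758,0]],"angular":[[0,0,0.05],[0,0,0.1],[0,0,0.15],[0,0,0.2],[0,0,0.25],[0,0,0.3],[0,0,0.34],[0,0,0.34]],"hand":[0,0,0,0,0,0,0,0]}'; python3 -m handwheel '{"offset":[[0,0,0],[0,0,0.01]],"angular":[[0,0,0],[0,0,0]],"hand":[0,0]}';python3 go.py .5465 -.1585 .165 171.7; python3 - <<'E'
from h import *
for n in('side','top'):
    c=cam(n);s=ctrl.get_state();p=s['eef_pos']
    print(n,p,s['grip_width'],'shoulder,tip,lock',[proj(c,q).round(1).tolist() for q in(p-[0,0,.009],p-[0,0,.039],[.5465,-.1585,.113])])
    if n=='side':save(c,'k2.png',(240,100,320,170),9); cs=c
    h=cv2.cvtColor(c['img'],cv2.COLOR_RGB2HSV).astype(int); m=((h[...,0]<5)|(h[...,0]>172))&(h[...,1]>150)&(h[...,2]>70)
    print([b for b in blobs(c,m,12,3) if 250<b[0][0]<340 and 100<b[0][1]<200])
E
```

```text
time: 12.85
eef_pos: [0.5468, -0.1608, 0.2013]
orientation: [0.074, 0.997, 0.0, -0.001]
wrist_force: [0.3, 0.9, 0.4]
grip_width: 0.083
time: 13.1
eef_pos: [0.5479, -0.1571, 0.1926]
orientation: [0.071, 0.997, 0.0, 0.0]
wrist_force: [-0.2, 0.8, -0.2]
grip_width: 0.082
offset [0.0012, -0.0016, 0.0276] ang [0.0002, 0.0007, 0.0023] t 13.1 pos [ 0.5479 -0.1571  0.1926] F [-0.2  0.8 -0.2]
side [ 0.54686676 -0.15642914  0.19055383] 0.08204580986783397 shoulder,tip,lock [[276.3, 143.1], [276.0, 149.7], [276.1, 157.6]]
[([278.7, 141.5], [277, 137, 4, 8, 13])]
top [ 0.54667777 -0.15630685  0.19084427] 0.08695751102142225 shoulder,tip,lock [[312.1, 178.4], [310.4, 179.5], [309.1, 180.9]]
[]
```

View pics/k2.png

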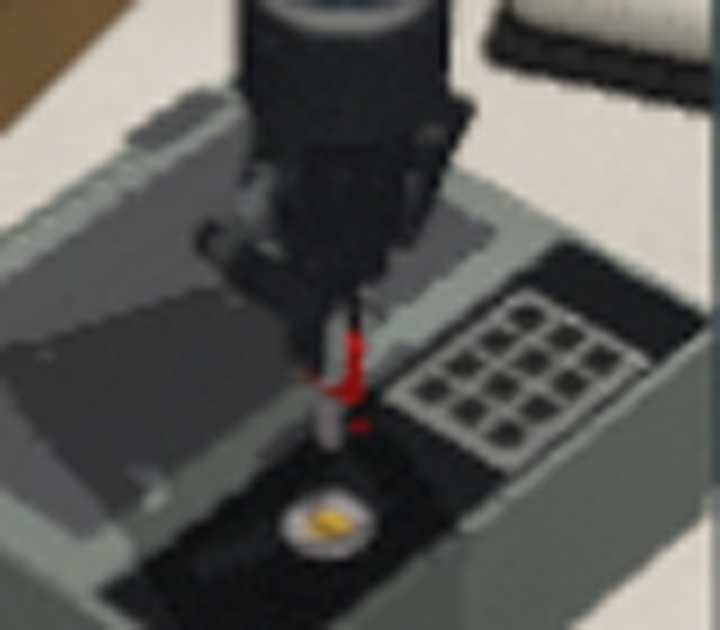

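The blade is vertical at crop (328,385–448), straight above the lock at (328,523). Descending and feeling for the keyway.

```bash
python3 go.py .5465 -.1583 .152 171.7; python3 -m handwheel '{"offset":[[0.0002,0.002,0.02],[0.0002,0.002,0.034],[0.0002,0.002,0.037],[0.0002,0.002,0.037]],"angular":[[0,0,0],[0,0,0],[0,0,0],[0,0,0]],"hand":[0,0,0,0]}' 100; python3 go.py .5465 -.1583 .142 171.7;  python3 -m handwheel '{"offset":[[0,0,0.003],[0,0,0.006],[0,0,0.008],[0,0,0.008]],"angular":[[0,0,0],[0,0,0],[0,0,0],[0,0,0]],"hand":[0,0,0,0]}';python3 go.py .5465 -.1583 .142 171.7
```

```text
offset [-0.0002, -0.002, 0.0388] ang [0.0013, -0.0028, 0.0028] t 13.2 pos [ 0.5467 -0.1563  0.1908] F [-0.1  1.1  0.2]
time: 13.7
eef_pos: [0.5477, -0.1562, 0.1557]
orientation: [0.072, 0.997, 0.0, -0.0]
wrist_force: [-0.4, -0.4, -0.9]
grip_width: 0.073
offset [0.0009, -0.0023, 0.0137] ang [0.0, -0.0002, 0.0011] t 13.7 pos [ 0.5477 -0.1562  0.1557] F [-0.4 -0.4 -0.9]
time: 14.2
eef_pos: [0.5477, -0.1568, 0.1477]
orientation: [0.072, 0.997, -0.0, 0.0]
wrist_force: [-0.3, -2.1, -0.1]
grip_width: 0.077
offset [0.001, -0.0017, 0.0057] ang [-0.0009, 0.0002, 0.0008] t 14.2 pos [ 0.5477 -0.1568  0.1477] F [-0.3 -2.1 -0.1]
```

I moved +2 mm in tool y where -2 was needed. The -2 N side force fits that. Correcting it and continuing down.

```bash
python3 -m handwheel '{"offset":[[0,-0.002,0],[0,-0.002,0],[0,-0.002,0.002],[0,-0.002,0.004],[0,-0.002,0.004]],"angular":[[0,0,0],[0,0,0],[0,0,0],[0,0,0],[0,0,0]],"hand":[0,0,0,0,0]}';python3 go.py .5465 -.1583 .142 171.7
```

```text
time: 14.82
eef_pos: [0.5472, -0.1581, 0.1433]
orientation: [0.072, 0.997, 0.0, -0.0]
wrist_force: [0.5, -0.2, -0.8]
grip_width: 0.076
offset [0.0007, -0.0003, 0.0013] ang [0.0003, -0.0005, 0.0008] t 14.825 pos [ 0.5472 -0.1581  0.1433] F [ 0.5 -0.2 -0.8]
```

```bash
python3 -m handwheel '{"offset":[[0,0,0.002],[0,0,0.004],[0,0,0.006],[0,0,0.006]],"angular":[[0,0,0],[0,0,0],[0,0,0],[0,0,0]],"hand":[0,0,0,0]}';python3 -m handwheel '{"offset":[[0,0,0.002],[0,0,0.004],[0,0,0.006],[0,0,0.006]],"angular":[[0,0,0],[0,0,0],[0,0,0],[0,0,0]],"hand":[0,0,0,0]}';python3 go.py .5465 -.1583 .122 171.7
```

```text
time: 15.32
eef_pos: [0.5473, -0.1582, 0.1374]
orientation: [0.072, 0.997, 0.0, -0.0]
wrist_force: [-0.5, 0.8, -0.5]
grip_width: 0.078
time: 15.82
eef_pos: [0.5482, -0.1586, 0.1334]
orientation: [0.072, 0.997, -0.0, 0.001]
wrist_force: [-0.8, 0.9, 10.1]
grip_width: 0.076
offset [0.0018, 0.0001, 0.0114] ang [-0.0007, 0.0021, 0.001] t 15.825 pos [ 0.5482 -0.1586  0.1334] F [-0.8  0.9 10.1]
```

The pins are felt (10 N). Rocking while pushing.

```bash
python3 -m handwheel '{"offset":[[0,0,0.001],[0,0,0.002],[0,0,0.003],[0,0,0.004],[0,0,0.005],[0,0,0.006],[0,0,0.007],[0,0,0.007]],"angular":[[0,0,0.08],[0,0,-0.08],[0,0,0.08],[0,0,-0.08],[0,0,0.08],[0,0,-0.08],[0,0,0.05],[0,0,0]],"hand":[0,0,0,0,0,0,0,0]}';python3 go.py .5465 -.1583 .122 171.7
```

```text
time: 16.82
eef_pos: [0.5482, -0.1581, 0.1258]
orientation: [0.072, 0.997, 0.0, 0.001]
wrist_force: [0.0, 2.5, 6.9]
grip_width: 0.076
offset [0.0016, -0.0005, 0.0038] ang [0.0004, 0.0018, 0.0005] t 16.825 pos [ 0.5482 -0.1581  0.1258] F [0.  2.5 6.9]
```

```bash
python3 -m handwheel '{"offset":[[0,0,0.001],[0,0,0.002],[0,0,0.003],[0,0,0.004],[0,0,0.004]],"angular":[[0,0,0.08],[0,0,-0.08],[0,0,0.08],[0,0,-0.05],[0,0,0]],"hand":[0,0,0,0,0]}';python3 go.py .5465 -.1583 .122 171.7;python3 -m handwheel '{"offset":[[0,0,0.001],[0,0,0.002],[0,0,0.003],[0,0,0.003]],"angular":[[0,0,0.08],[0,0,-0.08],[0,0,0.05],[0,0,0]],"hand":[0,0,0,0]}'
```

```text
time: 17.45
eef_pos: [0.5481, -0.1581, 0.1215]
orientation: [0.072, 0.997, 0.0, 0.001]
wrist_force: [0.3, 1.7, 4.5]
grip_width: 0.076
offset [0.0016, -0.0005, -0.0005] ang [0.0004, 0.0017, 0.0011] t 17.45 pos [ 0.5481 -0.1581  0.1215] F [0.3 1.7 4.5]
time: 17.95
eef_pos: [0.5485, -0.1583, 0.1211]
orientation: [0.072, 0.997, -0.0, 0.001]
wrist_force: [-6.2, 4.5, 21.8]
grip_width: 0.076
```

It stopped firmly at z = 0.1211 against an expected 0.122 for fully home. I'll ease the push and turn clockwise (+ about tool z).

```bash
python3 -m handwheel '{"offset":[[0,0,-0.001],[0,0,-0.001],[0,0,-0.001],[0,0,-0.001],[0,0,-0.001],[0,0,-0.001],[0,0,-0.001],[0,0,-0.001]],"angular":[[0,0,0.08],[0,0,0.2],[0,0,0.32],[0,0,0.44],[0,0,0.56],[0,0,0.68],[0,0,0.8],[0,0,0.8]],"hand":[0,0,0,0,0,0,0,0]}' 110;python3 -c "
from h import *
s=ctrl.get_state();print(s['wrist_torque'],s['wrist_force'],s['joints'])"
```

```text
time: 18.95
eef_pos: [0.5478, -0.1596, 0.1211]
orientation: [0.455, 0.89, -0.001, 0.001]
wrist_force: [-5.9, -0.2, 15.2]
grip_width: 0.073
[-0.18852131  1.21680778 -0.02583706] [-5.94466898 -0.19748146 15.16114196] [-0.49035708  0.28913933  1.7090902  -0.00211303  1.14133226 -1.11522889]
```

```bash
python3 -m handwheel '{"offset":[[0,0,0],[0,0,0],[0,0,0],[0,0,0],[0,0,0],[0,0,0],[0,0,0],[0,0,0]],"angular":[[0,0,0.12],[0,0,0.26],[0,0,0.4],[0,0,0.54],[0,0,0.68],[0,0,0.8],[0,0,0.9],[0,0,0.9]],"hand":[0,0,0,0,0,0,0,0]}' ;python3 -c "
from h import *
s=ctrl.get_state();print(s['wrist_torque'],s['wrist_force'])"; python3 -m handwheel '{"offset":[[0,0,0],[0,0,0],[0,0,0]],"angular":[[0,0,0.08],[0,0,0.15],[0,0,0.15]],"hand":[0,0,0]}' ;python3 - <<'E'
from h import *
s=ctrl.get_state();print(s['wrist_torque'],s['wrist_force'],R.from_quat(s['orientation']).as_euler('xyz',degrees=True))
c=cam('side');a=cv2.imread('pics/side0.png')[100:175,200:330];b=cv2.cvtColor(c['img'],cv2.COLOR_RGB2BGR)[100:175,200:330]
cv2.imwrite('pics/f.png',cv2.resize(np.vstack([a,b]),None,fx=4.6,fy=4,interpolation=cv2.INTER_CUBIC)[:600])
E
```

```text
time: 19.95
eef_pos: [0.5468, -0.1597, 0.1211]
orientation: [0.797, 0.604, -0.001, 0.001]
wrist_force: [-10.5, -1.1, 18.3]
grip_width: 0.074
[-0.22513198  1.9635917   0.05634597] [-10.49431666  -1.05955948  18.27346554]
time: 20.32
eef_pos: [0.5466, -0.1596, 0.1211]
orientation: [0.84, 0.543, -0.001, 0.001]
wrist_force: [-10.9, -1.8, 19.4]
grip_width: 0.076
[-0.19689627  2.11586265  0.08262464] [-10.9400001   -1.75078677  19.35374873] [-1.79964991e+02  1.72003598e-01  6.57385578e+01]
```

View pics/f.png

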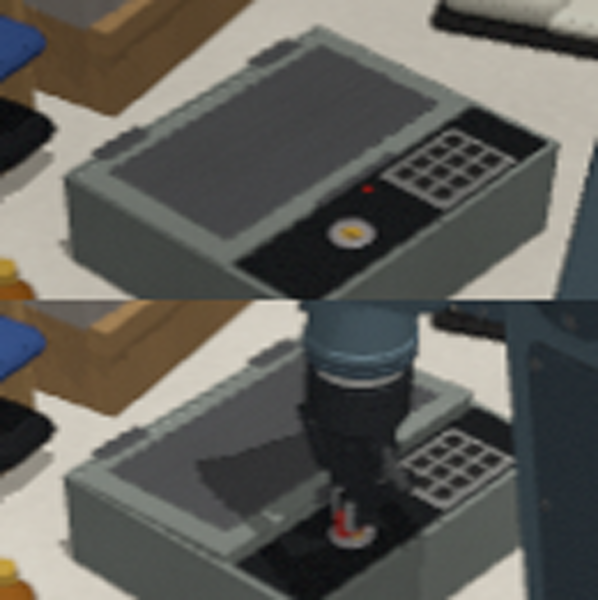

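The lid's front edge has lifted (lower half, crop (250,540)), and the key head is seated on the ring. I'll turn a bit further to be sure of the stop, watching the torque and measuring the lid edge.

```bash
for k in 1 2; do python3 -m handwheel '{"offset":[[0,-0.0003,0],[0,-0.0005,0],[0,-0.0005,0]],"angular":[[0,0,0.06],[0,0,0.12],[0,0,0.12]],"hand":[0,0,0]}'; python3 -c "
from h import *
s=ctrl.get_state();print(s['wrist_torque'],s['wrist_force'],R.from_quat(s['orientation']).as_euler('xyz',degrees=True)[2])"; done
python3 - <<'E'
from h import *
c=cam('side');M=[.5413,-.2147]
# lid front-left corner (near lock, +y end): estimate from lid front edge in image before/after
fx=np.array([np.cos(np.radians(-8.2)),np.sin(np.radians(-8.2))]);fy=np.array([-fx[1],fx[0]])
lock=np.array([.5467,-.1588]); o=lock+.088*fx-.055*fy
b0=cv2.imread('pics/side0.png');b1=cv2.cvtColor(c['img'],cv2.COLOR_RGB2BGR)
for y in(.09,.11,.13):
    for x in(-.05,):
        P=o+x*fx+y*fy; u0,u1=proj(c,[*P,.112]),proj(c,[*P,.124]); print(y,u0.round(1),u1.round(1))
        col=int(round(u0[0])); r=int(u0[1]); print(b0[r-9:r+8,col].mean(1).round().tolist());print(b1[r-9:r+8,col].mean(1).round().tolist())
E
```

```text
time: 20.75
eef_pos: [0.5464, -0.1595, 0.1211]
orientation: [0.871, 0.492, -0.001, 0.001]
wrist_force: [-10.8, -1.3, 17.9]
grip_width: 0.074
[-0.1995351  1.9175647  0.2006626] [-10.76121863  -1.34675604  17.91113006] 58.87932526770793
time: 21.12
eef_pos: [0.5462, -0.1592, 0.1211]
orientation: [0.899, 0.438, -0.001, 0.001]
wrist_force: [-8.6, -2.5, 20.0]
grip_width: 0.075
[-0.03196091  1.57349525  0.297741  ] [-8.56430396 -2.49318112 19.99250367] 52.01469800250675
0.09 [261.2 157.7] [261.2 155.2]
[71.0, 71.0, 76.0, 93.0, 116.0, 115.0, 115.0, 113.0, 103.0, 73.0, 33.0, 24.0, 27.0, 25.0, 22.0, 26.0, 23.0]
[64.0, 78.0, 84.0, 84.0, 84.0, 90.0, 101.0, 88.0, 82.0, 74.0, 42.0, 29.0, 28.0, 23.0, 20.0, 16.0, 17.0]
0.11 [257.2 160.7] [257.2 158.2]
[71.0, 72.0, 76.0, 93.0, 113.0, 112.0, 111.0, 112.0, 100.0, 70.0, 40.0, 24.0, 25.0, 23.0, 23.0, 24.0, 22.0]
[64.0, 87.0, 105.0, 84.0, 83.0, 84.0, 80.0, 79.0, 83.0, 77.0, 43.0, 17.0, 20.0, 20.0, 25.0, 28.0, 28.0]
0.13 [253.3 163.7] [253.2 161.2]
[70.0, 70.0, 77.0, 90.0, 112.0, 110.0, 112.0, 110.0, 101.0, 75.0, 39.0, 21.0, 24.0, 36.0, 74.0, 102.0, 87.0]
[64.0, 83.0, 113.0, 127.0, 126.0, 123.0, 100.0, 84.0, 84.0, 77.0, 50.0, 30.0, 32.0, 42.0, 87.0, 118.0, 101.0]
```

The torque now climbs steeply (0.08 → 0.20 → 0.30 N m), so the cylinder is on its stop. The lid rim is about 2–2.3 px up, against 2.5 px expected for 12 mm. A last settle check, then hand in.

```bash
python3 -m handwheel '{"offset":[[0,0,0],[0,0,0]],"angular":[[0,0,0],[0,0,0]],"hand":[0,0]}'; python3 - <<'E'
from h import *
c=cam('top');a=cv2.imread('pics/top0.png').astype(int);b=c['img'][...,::-1].astype(int)
for n,(x,y) in dict(perf=(249,110),dish=(251,235),box=(324,248),tin=(378,247),brush=(114,262),case=(170,100)).items():
    print(n,np.abs(a-b)[y-12:y+12,x-12:x+12].mean().round(1))
print(ctrl.get_state()['wrist_torque'],ctrl.get_state()['grip_width'])
print(ctrl.close_job())
E
```

```text
time: 21.42
eef_pos: [0.5463, -0.1591, 0.1211]
orientation: [0.899, 0.439, -0.001, 0.001]
wrist_force: [-8.7, -0.8, 18.9]
grip_width: 0.077
perf 5.9
dish 14.4
box 22.3
tin 8.8
brush 3.6
case 2.9
[0.16076696 1.56775092 0.34276592] 0.07303775713880496
the job is handed in; nothing more can be done
None
```

The job is handed in at about 21.5 s of the 61 allowed, with the red key turned to its stop, the lid lifted a crack and the gripper still holding the key. The black key was still in its slot when last seen, just after I lifted out the red one.

- **Drawer:** It is fully out; the handle moved 120.5 mm by camera and the pull met a firm stop. My first grip on the handle missed because the fingertips stand higher than stated, and that nudged the drawer about 5 mm.
- **Red key:** The first hold caught only the top few millimetres of the head, so I regripped lower before lifting. I also came down on the lock about 2 mm off sideways (about 2 N side force) and corrected that before going in.
- **Lock:** The pins resisted with 10 N and gave way to rocking. The key stopped against about 20 N at z = 0.121 m, within 1 mm of the height expected when fully home.
- **Turn:** The hand turned about 120°. The torque then rose steeply from 0.08 to 0.30 N m, which means the cylinder is on its stop. The lid edge rose about 2–2.3 pixels, against 2.5 expected for 12 mm.
- **Not settled:**
  - In the last top-view comparison, the ring box and dish areas differed from the start (22 and 14 grey levels) and the tin less so (9). The arm and its shadow may account for this; I did not view that picture, but the arm never moved low near these things.
  - About 19 N of downward push and 9 N sideways remain on the key.

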